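# Tip a block battery into its charging cradle and push it home

### The job

Load the standing battery into the charging cradle: without lifting it, slide it along the bench until its foot is square against the cradle's front edge, push high on its near face so that it tips over that edge and lies on its side on the cradle plate, then push it home onto the sprung contacts until the spring catch pops up behind it. Never press on the battery with more than about 40 N, and leave the things around it where they are.

Things in the scene. Friction and masses are not known exactly. Their poses are not given: they have to be found in the camera images.
- battery: Dark grey block battery, 98 mm (its x) by 151 mm (its y) by 95 mm tall, 0.77 to 0.99 kg, centre of mass at its middle, too wide to grip. Stands on the bench 25 to 60 mm in front of the cradle, up to 8 mm to one side and 0.12 rad askew. Origin: centre of the underside; z out of the top, x towards the cradle (so the near face is at x = -49 mm), y left.
- battery_high (a point): Middle of the near face's upper edge, 95 mm above the underside; battery's axes. Pushed 10 to 20 mm below here with its foot against the cradle's edge, it tips (4 to 7 N). Its foot slips back about 10 mm up to 45 degrees, then it turns on the edge; past 60 degrees it goes over by itself. It then lies 108 mm high over the bench, underside upright and facing you, 10 to 30 mm before the edge.
- battery_low (a point): Point of the near face 35 mm above the underside; battery's axes. Pushed here the standing battery slides (4 to 7 N: friction on bench and plate 0.48 to 0.72); pushed more than 50 mm up it may tip over its own foot too soon. Lying on the plate, its underside is pushed 20 to 40 mm over the plate (8 to 14 N); higher, it tips up.
- battery_top (a point): Centre of the battery's top (95 mm from the underside); battery's axes. Two brass blade terminals stand 7 mm out of the top at battery x = +27 mm, y = +60 and -60 mm. Once tipped, the top leads: battery z points along the cradle's x.
- cradle_edge (a point): Middle of the upper front edge of the fixed cradle, 10 mm above the bench. x points into the cradle (the way to push), y left along the edge, z up. Aluminium plate 200 mm deep, 214 wide, 10 thick, upright front face at x = 0, rims 14 mm over the plate on both sides, 192 mm apart inside. A black head, 60 mm high, clamped on it, carries end stops, contacts and catch: see catch.
- catch (a joint): Steel catch 36 mm wide, in mid-plate, 8 mm along x, 6 mm high. 0 = up, 0.0065 m = down. The lying battery holds it down (up to 3 N); it pops up once the underside has passed its back edge. That lies 18 to 42 mm behind the front edge (the head's setting differs each time: feel for it). 4 mm before it the contacts meet the terminals (springs, 1.4 to 6 N in all); rigid end stops 2.5 mm past it.
- motor: Small drone motor, 33 mm across and 40 mm high, standing on the bench beside the cradle. Leave it alone. Origin: centre of the underside.
- tape_roll: Roll of black tape, 72 mm across and 19 mm high, lying flat beside the cradle. Leave it alone. Origin: centre of the underside.
- parts_box: Small clear open plastic box, 75 x 52 x 32 mm, beside the cradle. Leave it alone. Origin: centre of the underside.
Mind the look-alikes: they are no part of the job. There is more than one size of the battery; the job needs the middle-sized.

How it is judged (in metres and radians):
On the way, in this order (a step that is already met when the one before it is completed fails the run):
1. the battery stands upright with its foot square against the cradle's front edge (x of battery in the frame of cradle_edge above -0.054 m and z of battery in the frame of cradle_edge below -0.005 m and angle between battery's own z axis and vertical below 0.1 rad and angle between the y axis of battery and the y axis of cradle_edge, either way round below 0.06 rad), for 0.1 s.
2. the battery lies on its side on the cradle plate, its top towards the contacts (angle between the z axis of battery and the x axis of cradle_edge, either way round below 0.15 rad and angle between battery's own z axis and vertical above 1.5 rad and z of battery in the frame of cradle_edge between 0.044 and 0.054 m), for 0.1 s.
At the end, for the whole second after the job is handed in: The battery lies flat on its side on the cradle plate (within 4 degrees), its top towards the contacts, at rest, its underside more than 16.5 mm behind the front edge, and the catch is up behind it (less than 2 mm down) (value of joint catch below 0.002 m and angle between battery's own z axis and vertical between 1.5 and 1.65 rad and angle between the x axis of battery and the z axis of cradle_edge, either way round below 0.08 rad and x of battery in the frame of cradle_edge above 0.0165 m and z of battery in the frame of cradle_edge between 0.044 and 0.054 m and linear speed of battery below 0.01 m/s); the robot touches nothing.
It fails at once if the fingers press on the battery with more than 40 N (contact force between the fingers and battery above 40 N).
It fails at once if the arm leans on the battery with more than 40 N (contact force between the arm and battery above 40 N).
It fails at once if the battery is lifted off (height (world z) of battery above 0.09 m).
It fails at once if the motor, tape roll or parts box is moved by more than 15 mm (distance of any of motor, tape_roll, parts_box from where it was at the start of the episode above 0.015 m).
It also fails if it takes over 72 s, if anything falls off the work surface, if the arm or the gripper's body presses on something with over 40 N, if the wrist force passes 120 N, or if a joint passes its speed limit or range.

### The arm

A 6-joint arm with a two-finger parallel gripper is mounted at the origin on the work surface. World frame = base frame: x ahead of the robot, y to its left, z up, the work surface at z = 0. Lengths are in mm, angles in rad, forces in N, time in s.
With the tool pointing down it reaches from about 425 to 1125 mm from the base axis. Payload 14.9 kg.
Tool frame: the origin (TCP) lies at the very end of the fingers, on their centre line; the grasp point (between the pads) lies 19 mm behind it; z points along the fingers, y is the line along which they close (so a half turn about z gives the same grasp; the last joint's range is limited). The gripper opens to 91 mm and grips with 3 to 60 N. Pads are 32 mm wide; open, the fingers measure 118 mm over their backs; the gripper's body (76 mm by 178 mm) begins 60 mm behind the grasp point.
Start: joints at [-1.304, 0.379, 1.734, -0, 1.028, -0.033], TCP at [206.726, -668.792, 213.932] pointing down, gripper open.
Joint ranges: [-2.77, 2.77], [-0.74, 2.19], [0, 2.66], [-1.06, 4.2], [0.31, 2.87], [-3.08, 3.08]. Speed limits (rad/s): [1.89, 1.89, 2.39, 3.14, 3.14, 3.14].

### API

Orientations are given as a 3x3 rotation matrix whose columns are the frame's x, y, z axes.
In Python, from workcell import * gives the robot as it stands. The module is installed in compiled form; this text tells all that it offers.
- The arm moves only by the tool jog_arm, never from a script. Its argument "increments" is a list of rows, each a list of 7 numbers: the gripper command: -1 is fully open, 1 is shut, values between are in proportion, then the shift along the tool's x, y, z in mm, then the turn, a rotation vector about the tool's x, y, z in rad. In form: [[fingers, x, y, z, rx, ry, rz], ...]. A call has 1 to 20 rows; each row is the pose to reach, as a shift and turn from the pose commanded when the call began, along the tool's axes at that moment; what a row does not reach only later rows make up. A row lasts 1/8 s, in which the tool goes at most 62.5 mm and 10.7 degrees, less where a joint would pass 70% of its speed; a pose out of reach is approached as far as the arm can. A call with a gripper value outside its range is refused whole. The fingers move at their own pace and stop on an object; the grip force is fixed at half the most. Time passes only in rows, so rows that repeat a pose let the fingers close. It gives the time, the measured TCP pose, the force, the opening and the grip force at its end, in the units of the state.
- state(): the state, without advancing time (a new reading comes with each control period).
- snapshot(name): name is "scene" or "side" or "wrist"; returns a dict with "frame" (480x640x3 uint8, blue, green, red), "z_map" (480x640 float32, mm along the optical axis (not along the pixel's ray), 0 where there is no reading), "mtx" (3x3 intrinsics, pixels), "world_to_cam" (4x4, takes a point from world to camera coordinates). Camera axes: x right, y down, z forward; pixel columns grow to the right and rows downward; lengths in mm; the calibration is good to about 2 mm. A picture is of the moment at which its call begins.
- sign_off(): hands the job in; it is judged then, once.
Trained networks look in the newest picture that a camera, given by its name, has taken for a name from the list of things; names that differ only in an ending like _2 or _b are one class to them, and where a whole thing is asked for, a point or a joint stands for the part that bears it (a point fixed in the world has none). Each returns a list of dicts, best first, with "score" (0 to 1); they miss things now and then, are a little off and sometimes report something else, mostly with a low value. They report only what shows in the picture. A call takes as long as a camera call. They do not tell look-alikes from the thing itself.
- spot_in(camera, target): "extent" ([left, top, width, height] in pixels, round what is visible of it).
- tip_of(camera, target): "location" ([column, row] in pixels: a listed point, or the origin of a listed thing).
The state is a dict: "time_s": time; "qpos": joint angles; "dq": joint speeds; "effort": joint torques, N m; "tool_pos": TCP position; "tcp_rot": TCP orientation; "ft_force": force on the tool from outside, world axes, zero at the start; "ft_torque": the same for the moment, N m; "finger_gap": finger opening in mm; "finger_force": force on a finger pad.
Only numpy, scipy, OpenCV 4.12 (cv2) and the standard library are available. Lean on these libraries where they do the work, as an engineer would, in place of code of your own. Each camera call takes 0.05 s, during which the arm holds its last target. There are 200 camera calls.

## Working session

There is one attempt and no reset: what is moved stays moved. The work goes in short steps, Python scripts to look and compute and a tool call to move; the robot and the scene stay as the last step left them, time stands still between calls to the robot, and variables do not carry over. Pictures are saved under pics/ and viewed, at most 10 in all, crops included, and the job is handed in when it is done.

Besides the shell and the picture viewer there is one more tool, called after "Emit:" as name([rows], argument=value, ...), one row to a line, values as JSON. jog_arm: Moves the arm, as the interface text tells. Its arguments: {"type":"object","properties":{"increments":{"type":"array"}},"required":["increments"]}

```bash
mkdir -p pics; cat > h.py <<'E'
from workcell import *
import numpy as np, cv2
def w_from(s,u,v,z=None):
    K=s["mtx"];T=np.linalg.inv(s["world_to_cam"])
    d=z if z is not None else s["z_map"][int(round(v)),int(round(u))]
    p=np.linalg.inv(K)@[u,v,1]*d
    return (T@[*p,1])[:3]
def ray_z(s,u,v,zw):
    T=np.linalg.inv(s["world_to_cam"]);d=T[:3,:3]@(np.linalg.inv(s["mtx"])@[u,v,1]);o=T[:3,3]
    return o+d*(zw-o[2])/d[2]
def cloud(s):
    v,u=np.mgrid[:480,:640];d=s["z_map"]
    p=np.stack([u,v,np.ones_like(u)],-1)@np.linalg.inv(s["mtx"]).T*d[...,None]
    T=np.linalg.inv(s["world_to_cam"]);return p@T[:3,:3].T+T[:3,3]
E
python3 - <<'E'
from h import *
ims=[]
for c in ("scene","side"):
    s=snapshot(c);ims.append(s["frame"])
    for t in ("battery","battery_top","battery_high","cradle_edge","catch","motor","tape_roll","parts_box"):
        print(c,t,[(np.round(r["location"]).tolist(),round(r["score"],2),np.round(w_from(s,*r["location"])).tolist()) for r in tip_of(c,t)][:4])
    print(c,[(np.round(r["extent"]).tolist(),round(r["score"],2)) for r in spot_in(c,"battery")])
    cv2.imwrite(f"pics/{c}0.png",s["frame"])
st=state();print(st["tool_pos"],st["tcp_rot"],st["ft_force"],st["time_s"])
E
```

```text
scene battery [([329.0, 258.0], 0.76, [1043.0, 348.0, 550.0]), ([240.0, 205.0], 0.66, [589.0, -185.0, 86.0]), ([342.0, 195.0], 0.64, [466.0, -45.0, 96.0]), ([294.0, 311.0], 0.39, [684.0, 18.0, 21.0])]
scene battery_top [([230.0, 148.0], 0.92, [508.0, -283.0, 137.0]), ([327.0, 212.0], 0.85, [524.0, -36.0, 96.0]), ([343.0, 174.0], 0.67, [359.0, -116.0, 65.0]), ([377.0, 264.0], 0.21, [503.0, 59.0, 9.0])]
scene battery_high [([199.0, 159.0], 0.72, [576.0, -297.0, 138.0]), ([305.0, 209.0], 0.69, [539.0, -73.0, 95.0]), ([333.0, 165.0], 0.62, [343.0, -154.0, 68.0])]
scene cradle_edge [([377.0, 266.0], 0.89, [507.0, 61.0, 10.0])]Traceback (most recent call last):
  File "<stdin>", line 6, in <module>
ValueError: it knows: battery, battery_high, battery_low, battery_top, cradle_edge, motor, parts_box, tape_roll
```

```bash
python3 - <<'E'
from h import *
for c in ("scene","side"):
    s=snapshot(c)
    for t in ("battery","battery_top","battery_high","cradle_edge","motor","tape_roll","parts_box"):
        print(c,t,[(np.round(r["location"]).tolist(),round(r["score"],2),np.round(w_from(s,*r["location"])).tolist()) for r in tip_of(c,t)][:4])
    print(c,[(np.round(r["extent"]).tolist(),round(r["score"],2)) for r in spot_in(c,"battery")])
    cv2.imwrite(f"pics/{c}0.png",s["frame"])
st=state();print(st["tool_pos"],st["tcp_rot"],st["ft_force"],st["time_s"])
E
```

```text
scene battery [([344.0, 196.0], 0.78, [466.0, -41.0, 96.0]), ([329.0, 255.0], 0.73, [591.0, 17.0, 71.0]), ([239.0, 204.0], 0.73, [592.0, -184.0, 90.0])]
scene battery_top [([341.0, 172.0], 0.96, [358.0, -123.0, 68.0]), ([328.0, 211.0], 0.87, [520.0, -37.0, 95.0]), ([234.0, 148.0], 0.85, [504.0, -278.0, 137.0])]
scene battery_high [([331.0, 166.0], 0.91, [347.0, -156.0, 65.0]), ([197.0, 159.0], 0.71, [577.0, -300.0, 138.0]), ([305.0, 208.0], 0.64, [431.0, -163.0, 1.0])]
scene cradle_edge [([376.0, 267.0], 0.74, [510.0, 61.0, 8.0])]
scene motor [([294.0, 312.0], 0.69, [686.0, 20.0, 20.0])]
scene tape_roll [([366.0, 346.0], 0.68, [661.0, 138.0, 0.0])]
scene parts_box [([429.0, 364.0], 0.79, [638.0, 230.0, 5.0])]
scene [([312.0, 158.0, 55.0, 38.0], 0.84), ([173.0, 121.0, 125.0, 120.0], 0.73), ([286.0, 188.0, 88.0, 99.0], 0.7)]
side battery [([316.0, 406.0], 0.61, [505.0, -369.0, 137.0]), ([210.0, 335.0], 0.57, [358.0, -161.0, 39.0])]
side battery_top [([302.0, 248.0], 0.81, [517.0, -34.0, 95.0]), ([318.0, 345.0], 0.79, [518.0, -277.0, 135.0]), ([202.0, 309.0], 0.62, [347.0, -127.0, 63.0])]
side battery_high [([313.0, 262.0], 0.76, [533.0, -71.0, 94.0]), ([202.0, 323.0], 0.76, [348.0, -159.0, 66.0]), ([368.0, 350.0], 0.68, [609.0, -190.0, 1.0]), ([347.0, 198.0], 0.62, [631.0, 191.0, 29.0])]
side cradle_edge []
side motor [([381.0, 266.0], 0.7, [666.0, -9.0, 15.0])]
side tape_roll [([368.0, 226.0], 0.56, [662.0, 106.0, 19.0])]
side parts_box [([347.0, 197.0], 0.65, [631.0, 193.0, 30.0]), ([383.0, 263.0], 0.58, [670.0, -8.0, 20.0])]
side [([170.0, 293.0, 74.0, 58.0], 0.86), ([257.0, 223.0, 93.0, 76.0], 0.77), ([251.0, 287.0, 118.0, 193.0], 0.66)]
[ 206.70982432 -668.79277783  213.93616698] [[ 9.55404523e-01  2.95300183e-01 -9.68007423e-06]
 [ 2.95300183e-01 -9.55404523e-01  1.57935895e-06]
 [-8.78200171e-06 -4.36745437e-06 -1.00000000e+00]] [-0.29277473  0.007074   -0.16308211] 1.15
```

View pics/scene0.png

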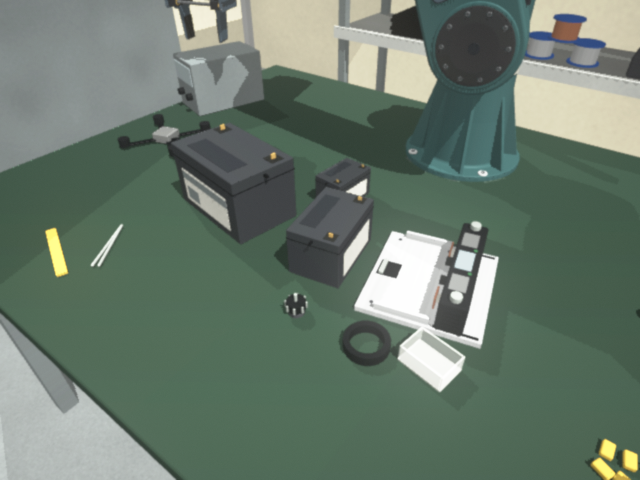

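View pics/side0.png

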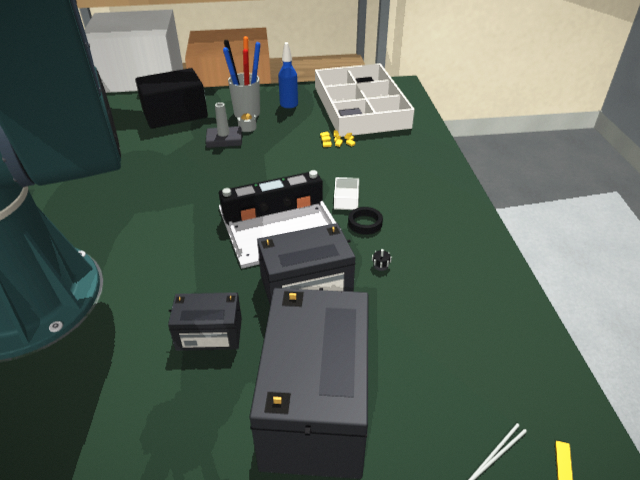

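The scene camera shows three batteries: small (342,175), medium (329,230) and large (235,175). Their tops are at about 66, 95 and 137 mm, so the medium one at (329,230), standing in front of the cradle, fits the description. I'll confirm it in a crop and measure.

```bash
python3 - <<'E'
from h import *
for c in ("scene","side"):
    s=snapshot(c);P=cloud(s);ok=s["z_map"]>0
    def rect(lo,hi,x0,x1,y0,y1,n):
        m=ok&(P[...,2]>lo)&(P[...,2]<hi)&(P[...,0]>x0)&(P[...,0]<x1)&(P[...,1]>y0)&(P[...,1]<y1)
        m=cv2.morphologyEx(m.astype(np.uint8),cv2.MORPH_OPEN,np.ones((3,3)))>0
        r=cv2.minAreaRect(P[m][:,:2].astype(np.float32));print(c,n,np.round(r[0],1),np.round(r[1],1),round(r[2],1),m.sum(),"zmed",np.median(P[m][:,2]).round(1)); print(np.round(cv2.boxPoints(r)).tolist())
    rect(88,99,380,650,-130,60,"mid top")
    rect(128,144,350,700,-450,-120,"big top")
    rect(58,72,250,420,-220,-60,"small top")
    rect(6,13.5,350,700,0,300,"plate")
    rect(20,28,350,700,0,300,"rims?")
    rect(50,65,350,620,60,300,"head")
    if c=="scene": cv2.imwrite("pics/crop.png",cv2.resize(s["frame"][150:350,270:510],None,fx=3,fy=3,interpolation=3)[:600])
E
```

```text
scene mid top [524.4 -27.6] [157.   99.5] 10.7 3081 zmed 95.4
[[438.0, 7.0], [456.0, -91.0], [611.0, -62.0], [592.0, 36.0]]
scene big top [ 514.3 -274.9] [227.3 142.3] 79.5 4247 zmed 137.4
[[424.0, -374.0], [564.0, -400.0], [605.0, -176.0], [465.0, -150.0]]
scene small top [ 350.1 -122.9] [ 69.9 108.8] 85.7 955 zmed 65.9
[[293.0, -154.0], [402.0, -162.0], [407.0, -92.0], [298.0, -84.0]]
scene plate [537.7 137.8] [314.1 257.4] 13.7 7222 zmed 10.4
[[355.0, 226.0], [416.0, -24.0], [721.0, 50.0], [660.0, 300.0]]
scene rims? [529.7 122.4] [295.6 267.3] 4.4 1081 zmed 24.3
[[372.0, 244.0], [393.0, -22.0], [687.0, 1.0], [667.0, 267.0]]
scene head [575.1 226.9] [ 6.6 43.7] 14.8 214 zmed 57.2
[[566.0, 247.0], [578.0, 205.0], [584.0, 207.0], [573.0, 249.0]]
side mid top [523.2 -31.1] [154.9 102.1] 10.4 3446 zmed 94.5
[[438.0, 5.0], [456.0, -95.0], [609.0, -67.0], [590.0, 33.0]]
side big top [ 512.2 -281.4] [220.4 141. ] 79.7 14392 zmed 136.3
[[423.0, -377.0], [562.0, -402.0], [601.0, -186.0], [463.0, -160.0]]
side small top [ 348.2 -126.5] [ 70.9 105.6] 84.5 2172 zmed 64.8
[[292.0, -157.0], [397.0, -167.0], [404.0, -96.0], [299.0, -86.0]]
side plate [516.4 146.1] [287.5 159.9] 17.7 2489 zmed 9.5
[[355.0, 179.0], [404.0, 26.0], [678.0, 114.0], [629.0, 266.0]]
side rims? [527.7 113.3] [282.7 265.6] 8.2 414 zmed 23.7
[[369.0, 225.0], [407.0, -38.0], [687.0, 2.0], [649.0, 265.0]]
side head [475.1 178.4] [211.5  11.5] 12.2 544 zmed 57.3
[[370.0, 162.0], [373.0, 150.0], [580.0, 195.0], [577.0, 206.0]]
```

View pics/crop.png

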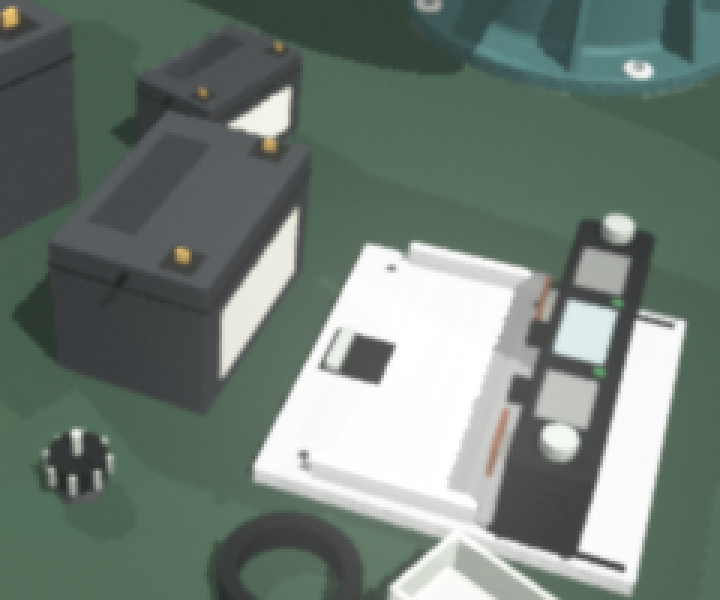

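The crop confirms it: the medium battery at scene (329,230) stands in front of the plate's front edge, with its terminals towards the cradle. Next I'll locate the cradle precisely.

```bash
python3 - <<'E'
from h import *
def line(pts):
    vx,vy,x,y=cv2.fitLine(np.float32(pts),cv2.DIST_HUBER,0,.01,.01).ravel();return np.degrees(np.arctan2(vy,vx)),(x,y),(vx,vy)
for c in ("scene","side"):
    s=snapshot(c);P=cloud(s);f=s["frame"].astype(int)
    white=(f.min(2)>150)&(s["z_map"]>0)
    n,l,stt,_=cv2.connectedComponentsWithStats((white&(P[...,0]>340)&(P[...,0]<680)&(P[...,1]>-30)&(P[...,1]<300)&(P[...,2]<30)&(P[...,2]>4)).astype(np.uint8))
    k=1+stt[1:,4].argmax();m=l==k
    Q=P[m];h=Q[(Q[:,2]>6)&(Q[:,2]<14)]
    # frame aligned roughly
    a=np.radians(103);X=np.array([np.cos(a),np.sin(a)]);Y=np.array([-X[1],X[0]])
    o=np.array([507,61.]);x=(h[:,:2]-o)@X;y=(h[:,:2]-o)@Y
    print(c,m.sum(),"x",np.percentile(x,[0,1,99]).round(),"y",np.percentile(y,[0,1,99,100]).round())
    pts=[(x[(abs(y-b)<4)].min(),b) for b in range(-96,97,8) if (abs(y-b)<4).sum()>5]
    print([round(float(p[0]),1) for p in pts])
    ang,p0,v=line([(p[1],p[0]) for p in pts]);print("tilt",ang,"x at y0",p0[1]-p0[0]*v[1]/v[0], [p[1] for p in pts][::len(pts)-1])
    r=tip_of(c,"cradle_edge");print([ray_z(s,*q["location"],10).round(1) for q in r[:1]])
E
```

```text
scene 7699 x [ -5.  -2. 195.] y [-108. -106.  100.  111.]
[-3.0, -2.5, -3.1, -3.3, -3.6, -3.4, -3.7, -3.5, -3.0, -3.1, -2.6, -3.5, -3.0, -3.3, -3.8, -3.5, -3.8, -4.1, -4.2, -3.9, -3.9, -4.4, -4.3, -5.2, -4.8]
tilt -0.49753562 x at y0 -3.625693 [-96, 96]
[array([511.9,  62. ,  10. ])]
side 2097 x [ -8.  -4. 123.] y [-95. -93. 105. 109.]
[54.6, 53.4, 51.2, 53.5, 52.7, 51.3, 51.2, 53.6, 54.0, 54.8, 53.9, 55.0, 55.7, 53.5, 57.8, 53.8, 58.0, 56.3, 56.3, 55.2, 23.8, -5.4, -7.9, -6.9, -6.6]
tilt -0.31293795 x at y0 53.422283 [-96, 96]
[]
```

Cradle edge is about (508, 58, 10) with yaw 103.5°. The battery stands about 39 mm in front of it, 5 mm left and turned -3°. The large battery crowds the left side, so I'll start right of centre. That puts the left finger near the battery's middle and keeps the body clear.

Emit:
jog_arm([
  [-1,542,-443,0,0,0,-1.506],
  [-1,542,-443,0,0,0,-1.506],
  [-1,542,-443,0,0,0,-1.506],
  [-1,542,-443,0,0,0,-1.506],
  [-1,542,-443,0,0,0,-1.506],
  [-1,542,-443,0,0,0,-1.506],
  [-1,542,-443,0,0,0,-1.506],
  [-1,542,-443,0,0,0,-1.506],
  [-1,542,-443,0,0,0,-1.506],
  [-1,542,-443,0,0,0,-1.506],
  [-1,542,-443,0,0,0,-1.506],
  [-1,542,-443,0,0,0,-1.506],
  [-1,542,-443,0,0,0,-1.506],
  [-1,542,-443,0,0,0,-1.506],
  [-1,542,-443,0,0,0,-1.506],
  [-1,542,-443,0,0,0,-1.506],
  [-1,542,-443,0,0,0,-1.506],
  [-1,542,-443,0,0,0,-1.506],
])

```text
time_s: 3.7
tool_pos: [593.7, -85.6, 213.9]
tcp_rot: [[-0.233, 0.973, 0.0], [0.973, 0.233, 0.0], [0.0, 0.0, -1.0]]
ft_force: [-0.3, -0.1, 0.9]
finger_gap: 91.3
finger_force: 0.0
```

Emit:
jog_arm([
  [-1,-4,0,40,0,0.07,0],
  [-1,-4,0,75,0,0.07,0],
  [-1,-4,0,100,0,0.07,0],
  [-1,-4,0,115,0,0.07,0],
  [-1,-4,0,125,0,0.07,0],
  [-1,-4,0,130,0,0.07,0],
  [-1,-4,0,130,0,0.07,0],
])

```text
time_s: 4.58
tool_pos: [594.9, -89.4, 84.2]
tcp_rot: [[-0.232, 0.973, -0.016], [0.97, 0.233, 0.068], [0.07, 0.0, -0.998]]
ft_force: [0.1, -0.4, 0.5]
finger_gap: 91.0
finger_force: 0.0
```

```bash
python3 - <<'E'
from h import *
a=snapshot("scene")["frame"];b=snapshot("side")["frame"]
cv2.imwrite("pics/v1.png",np.hstack([cv2.resize(a[90:310,150:410],None,fx=1.53,fy=1.53),cv2.resize(b[180:400,200:460],None,fx=1.53,fy=1.53)]))
E
```

```text
(no output)
```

View pics/v1.png

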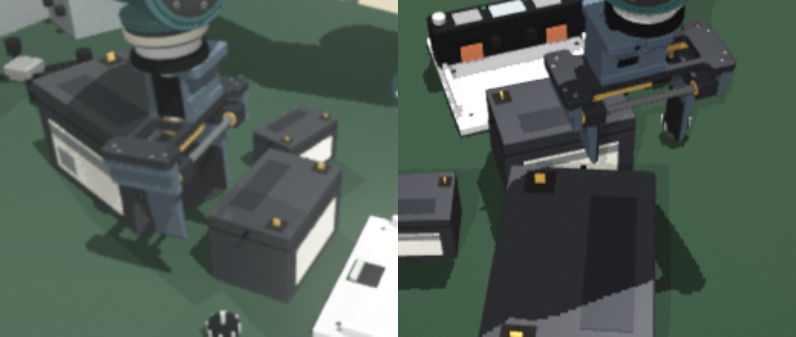

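The left finger (left panel 215,180) is in the gap near the battery's middle, and the right finger (170,215) is clear to the right. The body is clear of the large battery. I'll lower to push height and then push with the left finger.

Emit:
jog_arm([
  [-1,-2,0,15,0,0,0],
  [-1,-3,0,30,0,0,0],
  [-1,-4,0,42,0,0,0],
  [-1,-4,0,51,0,0,0],
  [-1,-4,0,51,0,0,0],
])

```text
time_s: 5.3
tool_pos: [594.2, -89.6, 31.9]
tcp_rot: [[-0.232, 0.973, -0.018], [0.97, 0.233, 0.068], [0.071, -0.001, -0.998]]
ft_force: [-0.1, -0.9, 1.0]
finger_gap: 90.7
finger_force: 0.0
```

Emit:
jog_arm([
  [-1,2,0,0,0,0,0],
  [-1,4,0,0,0,0,0],
  [-1,6,0,0,0,0,0],
  [-1,8,0,0,0,0,0],
  [-1,10,0,0,0,0,0],
  [-1,12,0,0,0,0,0],
  [-1,14,0,0,0,0,0],
  [-1,16,0,0,0,0,0],
  [-1,18,0,0,0,0,0],
  [-1,20,0,0,0,0,0],
])

```text
time_s: 6.55
tool_pos: [590.0, -70.2, 34.1]
tcp_rot: [[-0.232, 0.973, -0.016], [0.97, 0.233, 0.068], [0.07, -0.0, -0.998]]
ft_force: [1.4, -3.9, -3.1]
finger_gap: 91.1
finger_force: 2.3
```

Emit:
jog_arm([
  [-1,2,0,0.5,0,0,0],
  [-1,4,0,1,0,0,0],
  [-1,6,0,1.5,0,0,0],
  [-1,8,0,2,0,0,0],
  [-1,10,0,2.5,0,0,0],
  [-1,12,0,3,0,0,0],
  [-1,10,0,3,0,0,0],
  [-1,6,0,3,0,0,0],
])

```text
time_s: 7.55
tool_pos: [588.3, -64.1, 31.5]
tcp_rot: [[-0.232, 0.973, -0.017], [0.97, 0.233, 0.069], [0.071, -0.001, -0.998]]
ft_force: [-0.6, -0.3, 0.2]
finger_gap: 91.3
finger_force: 0.0
```

```bash
cat >> h.py <<'E'
X=np.array([np.cos(np.radians(103.5)),np.sin(np.radians(103.5))]);Y=np.array([-X[1],X[0]]);O=np.array([508,58.])
def C(p): p=np.asarray(p)[...,:2]-O; return np.stack([p@X,p@Y],-1)
def tcp():
    s=state();print("tcp",C(s["tool_pos"]).round(1),s["tool_pos"][2].round(1),"F",np.round(s["ft_force"],1),"t",s["time_s"])
E
cat > top.py <<'E'
from h import *
for c in ("scene","side"):
    s=snapshot(c);P=cloud(s);f=s["frame"].astype(int);q=C(P)
    m=(s["z_map"]>0)&(abs(P[...,2]-95)<4)&(q[...,0]<40)&(q[...,0]>-150)&(abs(q[...,1])<110)
    x,y=q[m][:,0],q[m][:,1]
    far=[(b,x[abs(y-b)<4].max()) for b in range(-64,73,8) if (abs(y-b)<4).sum()>5]
    k=np.polyfit(*np.array(far).T,1) if len(far)>2 else 0
    print(c,m.sum(),"far edge slope/x0",np.round(k,3),"y",np.percentile(y,[.5,99.5]).round(1))
tcp()
E
python3 top.py
```

```text
scene 3082 far edge slope/x0 [  0.02  -17.156] y [-69.6  80.4]
side 1582 far edge slope/x0 [  0.024 -20.633] y [-99.   83.1]
tcp [-137.9  -49.7] 31.4 F [0.9 0.1 0.1] t 7.65
```

Emit:
jog_arm([
  [-1,2,-10,0,0,0,0],
  [-1,3,-25,0,0,0,0],
  [-1,3,-40,0,0,0,0],
  [-1,3,-50,0,0,0,0],
  [-1,3,-55,0,0,0,0],
  [-1,5,-55,0.4,0,0,0],
  [-1,7,-55,0.5,0,0,0],
  [-1,9,-55,0.6,0,0,0],
  [-1,11,-55,0.8,0,0,0],
  [-1,13,-55,0.9,0,0,0],
  [-1,15,-55,1,0,0,0],
  [-1,16,-55,1.1,0,0,0],
  [-1,17,-55,1.2,0,0,0],
])

```text
time_s: 9.28
tool_pos: [531.9, -60.7, 31.7]
tcp_rot: [[-0.233, 0.972, -0.015], [0.97, 0.233, 0.068], [0.069, 0.001, -0.998]]
ft_force: [1.1, -6.4, -0.4]
finger_gap: 91.5
finger_force: 2.8
```

```bash
python3 top.py
```

```text
scene 3124 far edge slope/x0 [ 0.    -5.333] y [-69.9  79.9]
side 290 far edge slope/x0 [  0.574 -39.399] y [-53.9  83. ]
tcp [-120.9    4.5] 31.8 F [ 1.2 -4.5 -0.3] t 9.375
```

Square now (slope 0.000), with about 5 mm left. Continue gently until the force rises.

Emit:
jog_arm([
  [-1,1,0,0.1,0,0,0],
  [-1,2,0,0.1,0,0,0],
  [-1,3,0,0.2,0,0,0],
  [-1,4,0,0.3,0,0,0],
])

```text
time_s: 9.88
tool_pos: [530.8, -56.8, 31.7]
tcp_rot: [[-0.233, 0.972, -0.015], [0.97, 0.233, 0.068], [0.069, 0.001, -0.998]]
ft_force: [1.4, -5.9, 1.0]
finger_gap: 91.6
finger_force: 3.0
```

Emit:
jog_arm([
  [-1,0.5,0,0,0,0,0],
  [-1,1,0,0,0,0,0],
  [-1,1.5,0,0,0,0,0],
])

```text
time_s: 10.25
tool_pos: [530.9, -55.8, 31.9]
tcp_rot: [[-0.234, 0.972, -0.015], [0.97, 0.234, 0.067], [0.068, 0.001, -0.998]]
ft_force: [3.1, -12.9, -1.0]
finger_gap: 91.3
finger_force: 6.6
```

Emit:
jog_arm([
  [-1,0.5,0,0,0,0,0],
  [-1,1,0,0,0,0,0],
])

```text
time_s: 10.5
tool_pos: [531.0, -55.5, 32.2]
tcp_rot: [[-0.234, 0.972, -0.014], [0.97, 0.235, 0.066], [0.067, 0.002, -0.998]]
ft_force: [1.8, -22.4, 1.4]
finger_gap: 91.1
finger_force: 11.0
```

Foot is abutted (force rises, no motion). Back off and raise to 80 mm.

Emit:
jog_arm([
  [-1,-4,0,0,0,0,0],
  [-1,-8,0,0,0,0,0],
  [-1,-7,0,-15,0,0,0],
  [-1,-6,0,-32,0,0,0],
  [-1,-5,0,-48,0,0,0],
  [-1,-5,0,-48,0,0,0],
])

```text
time_s: 11.25
tool_pos: [532.6, -62.5, 81.1]
tcp_rot: [[-0.233, 0.972, -0.013], [0.97, 0.233, 0.067], [0.069, 0.003, -0.998]]
ft_force: [0.8, 0.6, 0.0]
finger_gap: 91.4
finger_force: 0.0
```

```bash
python3 top.py
```

```text
scene 3250 far edge slope/x0 [-0.   -0.62] y [-69.9  79.4]
side 1040 far edge slope/x0 [ -0.135 -57.979] y [-63.9  82.8]
tcp [-122.5    5.1] 79.5 F [ 0.8 -0.3 -0.2] t 11.35
```

Emit:
jog_arm([
  [-1,4,0,0.3,0,0,0],
  [-1,7,0,0.5,0,0,0],
  [-1,9,0,-1,0,0,0],
  [-1,11,0,-3,0,0,0],
  [-1,13.4,0,-5,0,0,0],
  [-1,16,0,-7.5,0,0,0],
  [-1,18,0,-9,0,0,0],
  [-1,20,0,-10.7,0,0,0],
])

```text
time_s: 12.35
tool_pos: [527.5, -44.7, 91.7]
tcp_rot: [[-0.234, 0.972, -0.016], [0.97, 0.234, 0.066], [0.068, -0.0, -0.998]]
ft_force: [-2.8, -15.9, 8.7]
finger_gap: 91.1
finger_force: 7.8
```

Emit:
jog_arm([
  [-1,2,0,-1.5,0,0,0],
  [-1,4,0,-3,0,0,0],
  [-1,6,0,-4.5,0,0,0],
  [-1,8,0,-6,0,0,0],
  [-1,10,0,-7.5,0,0,0],
  [-1,12,0,-9,0,0,0],
])

```text
time_s: 13.1
tool_pos: [525.0, -33.6, 101.7]
tcp_rot: [[-0.233, 0.972, -0.016], [0.97, 0.234, 0.066], [0.068, 0.0, -0.998]]
ft_force: [-3.0, -13.0, 11.1]
finger_gap: 91.3
finger_force: 7.4
```

```bash
python3 - <<'E'
from h import *
tcp()
a=snapshot("scene")["frame"];b=snapshot("side")["frame"]
cv2.imwrite("pics/v2.png",np.hstack([cv2.resize(a[120:340,230:490],None,fx=1.53,fy=1.53),cv2.resize(b[150:370,200:460],None,fx=1.53,fy=1.53)]))
E
```

```text
tcp [-93.    4.9] 101.7 F [ -3.  -13.   11.1] t 13.1
```

View pics/v2.png

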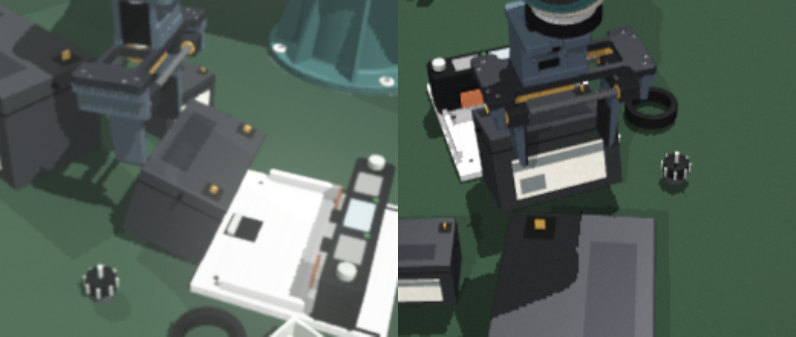

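The battery is leaning about 17° with its foot on the edge, and it stays square (left panel 195,185). Continue along the arc.

Emit:
jog_arm([
  [-1,3,0,-1.8,0,0,0],
  [-1,6,0,-3.6,0,0,0],
  [-1,9,0,-5.2,0,0,0],
  [-1,12,0,-6.8,0,0,0],
  [-1,15,0,-8.2,0,0,0],
  [-1,18,0,-9.5,0,0,0],
])

```text
time_s: 13.95
tool_pos: [521.2, -16.5, 112.6]
tcp_rot: [[-0.233, 0.972, -0.015], [0.97, 0.234, 0.066], [0.068, 0.001, -0.998]]
ft_force: [-2.3, -11.7, 14.1]
finger_gap: 91.5
finger_force: 7.9
```

Emit:
jog_arm([
  [-1,3,0,-1.3,0,0,0],
  [-1,6,0,-2.4,0,0,0],
  [-1,9,0,-3.3,0,0,0],
  [-1,12,0,-4,0,0,0],
  [-1,15,0,-4.7,0,0,0],
  [-1,18,0,-5.4,0,0,0],
])

```text
time_s: 14.7
tool_pos: [517.4, 0.7, 119.7]
tcp_rot: [[-0.233, 0.972, -0.015], [0.97, 0.234, 0.067], [0.068, 0.001, -0.998]]
ft_force: [-3.5, -10.8, 20.3]
finger_gap: 91.3
finger_force: 9.7
```

Emit:
jog_arm([
  [-1,3,0,-0.7,0,0,0],
  [-1,6,0,-1.4,0,0,0],
  [-1,9,0,-2,0,0,0],
  [-1,12,0,-2.6,0,0,0],
  [-1,15,0,-3,0,0,0],
  [-1,18,0,-3.3,0,0,0],
])

```text
time_s: 15.45
tool_pos: [513.2, 18.4, 124.0]
tcp_rot: [[-0.233, 0.972, -0.015], [0.97, 0.233, 0.068], [0.069, 0.001, -0.998]]
ft_force: [-0.2, -4.8, 13.7]
finger_gap: 91.1
finger_force: 6.2
```

```bash
python3 - <<'E'
from h import *
tcp()
a=snapshot("scene")["frame"];b=snapshot("side")["frame"]
cv2.imwrite("pics/v3.png",np.hstack([cv2.resize(a[120:340,230:490],None,fx=1.53,fy=1.53),cv2.resize(b[150:370,200:460],None,fx=1.53,fy=1.53)]))
E
```

```text
tcp [-39.7   4.2] 124.0 F [-0.2 -4.8 13.7] t 15.45
```

View pics/v3.png

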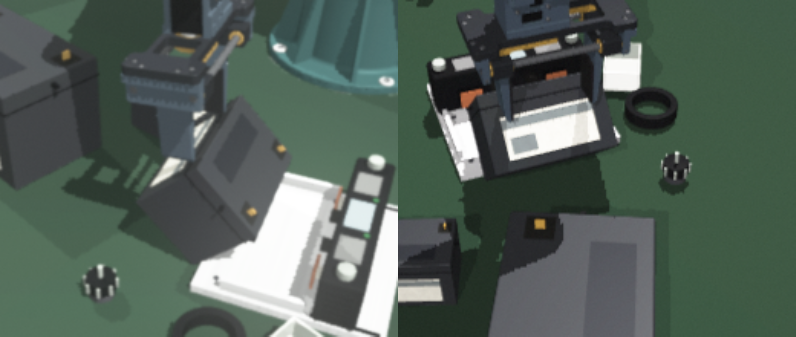

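It leans about 50° on the edge (left panel 215,185). Push on at near-constant height.

Emit:
jog_arm([
  [-1,3,0,-0.3,0,0,0],
  [-1,6,0,-0.4,0,0,0],
  [-1,9,0,-0.3,0,0,0],
  [-1,12,0,0,0,0,0],
  [-1,15,0,0.3,0,0,0],
  [-1,18,0,0.5,0,0,0],
])

```text
time_s: 16.3
tool_pos: [508.8, 36.2, 124.4]
tcp_rot: [[-0.232, 0.973, -0.015], [0.97, 0.233, 0.068], [0.07, 0.001, -0.998]]
ft_force: [0.3, -0.8, 8.5]
finger_gap: 91.3
finger_force: 3.7
```

Emit:
jog_arm([
  [-1,3,0,0.2,0,0,0],
  [-1,6,0,0.4,0,0,0],
  [-1,9,0,0.6,0,0,0],
  [-1,12,0,0.8,0,0,0],
  [-1,15,0,1,0,0,0],
  [-1,18,0,1.2,0,0,0],
  [-1,18,0,1.2,0,0,0],
])

```text
time_s: 17.18
tool_pos: [503.7, 53.7, 123.9]
tcp_rot: [[-0.232, 0.972, -0.017], [0.97, 0.233, 0.068], [0.07, -0.0, -0.998]]
ft_force: [1.0, -0.4, 0.1]
finger_gap: 91.4
finger_force: 0.0
```

```bash
cat > v.py <<'E'
from h import *
import sys
tcp()
a=snapshot("scene")["frame"];b=snapshot("side")["frame"]
cv2.imwrite(f"pics/{sys.argv[1]}.png",np.hstack([cv2.resize(a[120:340,230:490],None,fx=1.53,fy=1.53),cv2.resize(b[150:370,200:460],None,fx=1.53,fy=1.53)]))
E
python3 v.py v4
```

```text
tcp [-3.2  5.1] 123.9 F [ 1.  -0.4  0.1] t 17.175
```

View pics/v4.png

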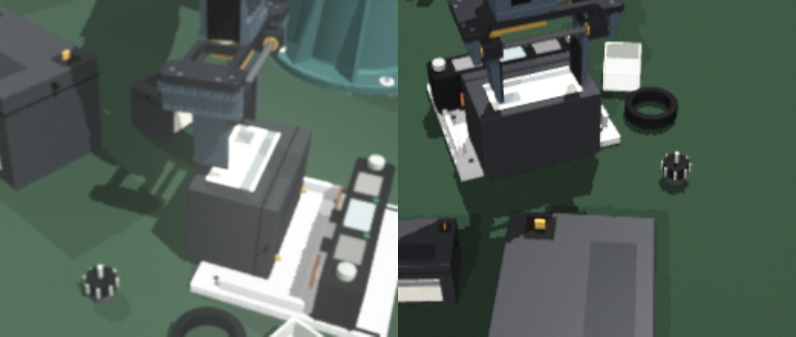

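It has gone over and lies on the plate (left panel 250,195). Lift off and retreat behind it.

Emit:
jog_arm([
  [-1,0,0,-15,0,0,0],
  [-1,-10,0,-25,0,0,0],
  [-1,-40,0,-28,0,0,0],
  [-1,-70,0,-28,0,0,0],
  [-1,-72,0,-28,0,0,0],
  [-1,-72,0,-28,0,0,0],
])

```text
time_s: 18.02
tool_pos: [521.1, -18.4, 147.2]
tcp_rot: [[-0.232, 0.973, -0.016], [0.97, 0.232, 0.068], [0.07, 0.0, -0.998]]
ft_force: [-0.3, -0.0, -0.7]
finger_gap: 91.1
finger_force: 0.0
```

```bash
cat > lie.py <<'E'
from h import *
for c in ("scene","side"):
    s=snapshot(c);P=cloud(s);q=C(P)
    m=(s["z_map"]>0)&(abs(P[...,2]-108)<4)&(q[...,0]<170)&(q[...,0]>-48)&(abs(q[...,1])<100)
    x,y=q[m][:,0],q[m][:,1]
    for n,fn in (("near",np.min),("far",np.max)):
        e=np.array([(b,fn(x[abs(y-b)<4])) for b in range(-60,65,8) if (abs(y-b)<4).sum()>5])
        if len(e)>3: print(c,n,m.sum(),"slope",np.polyfit(*e.T,1).round(3),"med",np.median(e[:,1]).round(1),"y",np.percentile(y,[.5,99.5]).round(1),"z",np.median(P[m][:,2]).round(1))
tcp()
E
python3 lie.py
```

```text
scene near 3326 slope [-3.0000e-03 -2.0054e+01] med -20.2 y [-71.3  79. ] z 108.5
scene far 3326 slope [-5.0000e-03  7.3935e+01] med 73.9 y [-71.3  79. ] z 108.5
side near 1822 slope [-1.2000e-02 -2.4766e+01] med -24.8 y [-67.4  81.5] z 107.6
side far 1822 slope [-0.253 58.976] med 69.8 y [-67.4  81.5] z 107.6
tcp [-76.8   5.1] 147.1 F [-0.2 -0.6 -0.2] t 18.125
```

Emit:
jog_arm([
  [-1,-2,0,30,0,0,0],
  [-1,-4,0,60,0,0,0],
  [-1,-6,0,90,0,0,0],
  [-1,-7,0,108,0,0,0],
  [-1,-7,0,109,0,0,0],
  [-1,5,0,110,0,0,0],
  [-1,17,0,110.5,0,0,0],
  [-1,26,0,111,0,0,0],
  [-1,30,0,111.5,0,0,0],
])

```text
time_s: 19.25
tool_pos: [512.3, 19.2, 38.1]
tcp_rot: [[-0.233, 0.972, -0.016], [0.97, 0.234, 0.068], [0.07, 0.001, -0.998]]
ft_force: [0.2, -3.4, 0.9]
finger_gap: 90.8
finger_force: 1.6
```

Emit:
jog_arm([
  [-1,2,0,0.1,0,0,0],
  [-1,4,0,0.3,0,0,0],
  [-1,6,0,0.4,0,0,0],
  [-1,8,0,0.6,0,0,0],
  [-1,10,0,0.7,0,0,0],
  [-1,12,0,0.9,0,0,0],
  [-1,14,0,1,0,0,0],
  [-1,16,0,1.1,0,0,0],
  [-1,18,0,1.2,0,0,0],
  [-1,20,0,1.4,0,0,0],
])

```text
time_s: 20.5
tool_pos: [508.3, 37.5, 38.0]
tcp_rot: [[-0.232, 0.972, -0.015], [0.97, 0.233, 0.067], [0.069, 0.001, -0.998]]
ft_force: [1.5, -7.5, 2.9]
finger_gap: 91.1
finger_force: 3.6
```

```bash
python3 lie.py
```

```text
scene near 3264 slope [-0.133  1.659] med 0.8 y [-71.8  77.8] z 108.5
scene far 3264 slope [-0.    92.379] med 92.4 y [-71.8  77.8] z 108.5
side near 169 slope [ 0.736 34.438] med 67.5 y [-69.4  80.3] z 107.3
side far 169 slope [ 0.422 67.23 ] med 87.3 y [-69.4  80.3] z 107.3
tcp [-19.9   4.5] 38.0 F [ 1.5 -5.   1.6] t 20.6
```

Emit:
jog_arm([
  [-1,2,0,0.1,0,0,0],
  [-1,4,0,0.3,0,0,0],
  [-1,6,0,0.4,0,0,0],
  [-1,8,0,0.6,0,0,0],
  [-1,10,0,0.7,0,0,0],
  [-1,12,0,0.9,0,0,0],
  [-1,14,0,1,0,0,0],
  [-1,15,0,1.1,0,0,0],
  [-1,16,0,1.1,0,0,0],
])

```text
time_s: 21.72
tool_pos: [504.6, 53.1, 38.1]
tcp_rot: [[-0.233, 0.972, -0.015], [0.97, 0.233, 0.067], [0.069, 0.001, -0.998]]
ft_force: [0.3, -6.4, 1.6]
finger_gap: 91.2
finger_force: 3.2
```

Emit:
jog_arm([
  [-1,1,0,0.1,0,0,0],
  [-1,2,0,0.1,0,0,0],
  [-1,3,0,0.2,0,0,0],
])

```text
time_s: 22.1
tool_pos: [504.0, 55.9, 38.1]
tcp_rot: [[-0.233, 0.972, -0.015], [0.97, 0.233, 0.067], [0.069, 0.001, -0.998]]
ft_force: [2.6, -9.2, 1.7]
finger_gap: 90.9
finger_force: 4.8
```

Emit:
jog_arm([
  [-1,1,0,0.1,0,0,0],
  [-1,2,0,0.1,0,0,0],
  [-1,3,0,0.2,0,0,0],
])

```text
time_s: 22.48
tool_pos: [503.3, 58.7, 38.1]
tcp_rot: [[-0.233, 0.972, -0.015], [0.97, 0.233, 0.067], [0.069, 0.001, -0.998]]
ft_force: [1.8, -11.8, 2.5]
finger_gap: 91.4
finger_force: 5.7
```

Emit:
jog_arm([
  [-1,1,0,0.1,0,0,0],
  [-1,2,0,0.1,0,0,0],
  [-1,3,0,0.2,0,0,0],
])

```text
time_s: 22.85
tool_pos: [503.1, 60.7, 38.1]
tcp_rot: [[-0.234, 0.972, -0.014], [0.97, 0.235, 0.066], [0.067, 0.002, -0.998]]
ft_force: [5.3, -33.2, 2.1]
finger_gap: 91.3
finger_force: 16.7
```

The end stop is felt (rise to 33 N, motion stopped, spring force before it). Retreat and check the catch.

Emit:
jog_arm([
  [-1,-4,0,0,0,0,0],
  [-1,-20,0,0,0,0,0],
  [-1,-60,0,0,0,0,0],
  [-1,-75,0,-40,0,0,0],
  [-1,-75,0,-90,0,0,0],
  [-1,-75,-40,-150,0,0,0],
  [-1,-75,0,-150,0,0,0],
  [-1,-75,0,-150,0,0,0],
])

```text
time_s: 23.85
tool_pos: [523.7, -21.3, 183.8]
tcp_rot: [[-0.232, 0.973, -0.013], [0.97, 0.233, 0.068], [0.069, 0.004, -0.998]]
ft_force: [-0.0, 0.4, 0.3]
finger_gap: 91.3
finger_force: 0.0
```

```bash
python3 lie.py; python3 - <<'E'
from h import *
b=snapshot("side");P=cloud(b);q=C(P)
m=(b["z_map"]>0)&(abs(q[...,1])<25)&(q[...,0]>-5)&(q[...,0]<25)&(P[...,2]<25)
print("plate strip z by x", [(x,round(float(np.percentile(P[...,2][m&(abs(q[...,0]-x)<1.5)],90)),1)) for x in range(-3,24,3) if (m&(abs(q[...,0]-x)<1.5)).sum()>2])
a=snapshot("scene")["frame"]
w=snapshot("wrist")["frame"]
z=lambda f:cv2.resize(f,(400,300))
cv2.imwrite("pics/v5.png",np.vstack([np.hstack([z(a[160:310,300:500]),z(b["frame"][150:300,200:400])]),np.hstack([z(w),z(w[120:360,160:480])])]))
E
```

```text
scene near 3497 slope [-1.0000e-03  2.0557e+01] med 20.6 y [-71.7  77.6] z 108.5
scene far 3497 slope [-1.00000e-03  1.14846e+02] med 114.8 y [-71.7  77.6] z 108.5
side near 1939 slope [ 0.042 18.691] med 16.3 y [-68.9  80.6] z 107.6
side far 1939 slope [-8.40000e-02  1.03532e+02] med 111.2 y [-68.9  80.6] z 107.6
tcp [-79.9   5.7] 181.5 F [-0.2  0.2  0.1] t 23.95
plate strip z by x [(-3, 10.1), (0, 10.7), (3, 10.7), (6, 14.6), (9, 16.1), (12, 16.4), (15, 20.5), (18, 23.8), (21, 22.4)]
```

View pics/v5.png

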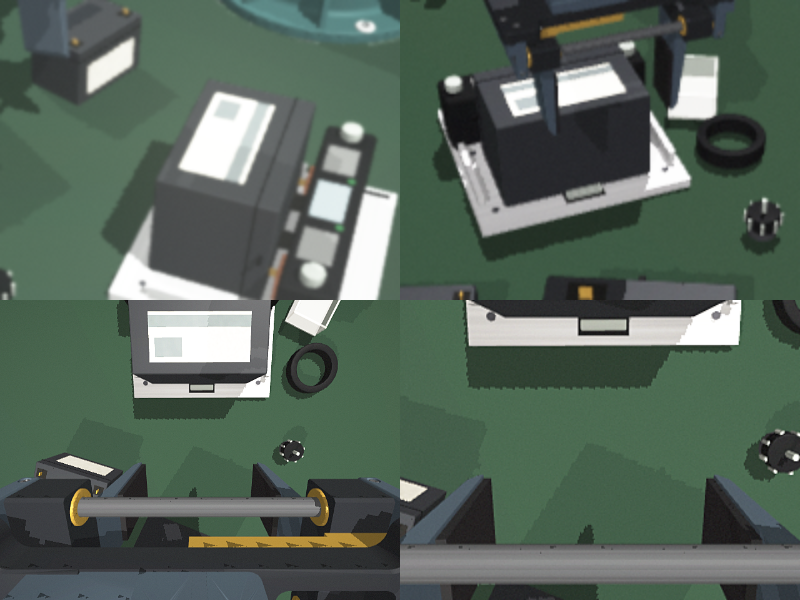

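The catch shows fully exposed in front of the underside (side panel 585,192). Its depth reads 16 mm, which is plate + 6 mm, so it is up. The battery lies square and flat, and nothing around it has moved, so I'm handing in.

```bash
python3 -c "
from workcell import *
print(sign_off())"
```

```text
the job is handed in; nothing more can be done
None
```

The battery lies square on the cradle plate against the contacts with the catch up behind it. The highest wrist force I read was about 34 N, the things around it look undisturbed, and the job is handed in; sign-off returned no verdict.

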